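# Hang a paddle-blade carrier on the finishing rail and slide it to the pointer

## Task

Take the hook carrier with the wooden blade out of its slotted rest and hook it onto the rail in the free stretch beside the carrier that already hangs there, at least 10 cm short of the wooden pointer, and let go of it. Then, without lifting it off again, slide it along the rail until it hangs centred on the pointer. Do not shift the carrier that already hangs there or the things lying on the bench.

Things in the scene. Friction and masses are not known exactly. Their poses are not given: they have to be found in the camera images.
- carrier: the loose carrier to hang, standing upright in the rest at the start: steel hook (all 40 mm wide in y) on a wooden blade 90 wide (y) x 10 thick (x) x 85 mm high; 195 mm high in all, about 0.28 kg. Origin: centre of the blade's underside; z up, y across the blade, x towards the hook's open side. Slides along the rail with dry friction (a few N) and stays where left
- carrier_seat (a point): point of the carrier (0, 0, 138.6 mm in its frame) that lies on the rail's axis when it hangs properly, in a shallow V under the hook's flat top (x -17 to 17, z 147 to 153 mm)
- carrier_mouth (a point): middle of the hook's open side (x 14.5, z 107 mm in the carrier's frame): a 34 mm high gap between the foot on the blade (top at z 90) and the tip of the lip (x 12 to 17, down to z 124). The closed back strap is at x -17 to -12. The rail enters here level, towards the carrier's -x, until under the seat; then the carrier is lowered about 32 mm onto it
- carrier_tab (a point): point in the lifting tab, the place to grip (0, 0, 178 mm in the carrier's frame): an upright plate on the middle of the hook's top, 10 mm thick (x), 40 mm wide (y), z 153 to 195 mm
- rest: fixed wooden slotted block, 50 x 130 x 46 mm, in which the carrier stands: slot along its y axis, 14 mm wide, floor 12 mm above the bench, so the blade sits 34 mm deep and must be lifted straight out. Origin: centre of its underside
- rail: fixed round aluminium bar, 14 mm diameter, 560 mm long along its y axis, its axis 210 mm above the bench, between two dark steel end posts at y +-280 mm (20 mm diameter, 240 mm high). At the start its -x side faces the robot (turned up to about 0.12 rad). Origin: on the bench below the middle of the bar
- rail_mid (a point): middle of the bar, on its axis; y along the bar, z up
- pointer: fixed wooden stake with a pointed finger, beyond the rail (its +x side), telling where the carrier must hang. Its frame is parallel to the rail's; origin: on the bench directly below the rail's axis, at the marked place. The stake stands at x 50 to 100 mm, 215 mm high at most; the finger points to -x towards the rail at the rail's height, 16 mm wide
- pointer_tip (a point): tip of the pointer's finger, 39 mm from the rail's axis (+x), at the axis's height
- neighbour: an identical carrier already hanging on the rail, mouth to +x, 300 to 380 mm from the pointer, on its left or its right; same frame as carrier. Leave it alone
- sanding_block: loose cork sanding block, 65 x 110 x 36 mm, on the bench; origin centre of underside. Leave it alone
- glue: loose white glue bottle, 60 mm diameter, 140 mm high; origin centre of underside. Leave it alone
Mind the look-alikes: they are no part of the job. Leave any green look-alike of the pointer alone. Leave any blue look-alike of the carrier alone.

How it is judged:
By the outcome, as a careful person would: the job done as asked, in the order asked, and still so for the second after the job is handed in, with the robot touching nothing.
It also fails if it takes over 56 s, if anything falls off the work surface, if the arm or the gripper's body presses on something with over 40 N, if the wrist force passes 120 N, or if a joint passes its speed limit or range.

## Robot

A 6-joint arm with a two-finger parallel gripper is mounted at the origin on the work surface. World frame = base frame: x ahead of the robot, y to its left, z up, the work surface at z = 0. Lengths are in m, angles in rad, forces in N, time in s.
With the tool pointing down it reaches from about 0.3 to 0.75 m from the base axis. Payload 8.5 kg.
Tool frame: the origin (TCP) lies at the very end of the fingers, on their centre line; the grasp point (between the pads) lies 19 mm behind it; z points along the fingers, y is the line along which they close (so a half turn about z gives the same grasp; the last joint's range is limited). The gripper opens to 85 mm and grips with 20 to 120 N. Pads are 22 mm wide; open, the fingers measure 114 mm over their backs; the gripper's body (76 mm by 85 mm) begins 54 mm behind the grasp point. The pads swing forward as they close: fully open they stand 13 mm farther back than shut.
Start: joints at [-1.518, 0.381, 1.297, -0, 1.464, -0.215], TCP at [0.146, -0.53, 0.231] pointing down, gripper open.
Joint ranges: [-3.11, 3.11], [-0.89, 2.33], [0.22, 2.48], [-1.42, 4.56], [0.17, 2.85], [-2.88, 2.88]. Speed limits (rad/s): [2.39, 2.39, 3.14, 3.14, 3.14, 3.14].

## Interface

Orientations are given as a rotation vector (axis times angle).
In Python, from plant import get_state, vision, job gives the robot as it stands. The module is installed in compiled form; this text tells all that it offers.
- The arm moves only by the shell command python3 -m handwheel 'ROWS' [FORCE]. ROWS is JSON, one flat list of numbers, 7 for each row, row after row: the shift along the tool's x, y, z in cm, then the turn, a rotation vector about the tool's x, y, z in rad, then the finger opening in cm, from 0 to 8.54. In form: [dx, dy, dz, rx, ry, rz, fingers, dx, dy, dz, rx, ry, rz, fingers, ...]. A call has 1 to 12 rows; each row shifts and turns the commanded pose from where the row before left it, along the tool's axes as they then stand; what a row does not reach is not made up. A row lasts 1/8 s, in which the tool goes at most 62.5 mm and 10.7 degrees, less where a joint would pass 70% of its speed; a pose out of reach is approached as far as the arm can. A call with a gripper value outside its range is refused whole. The fingers move at their own pace and stop on an object; FORCE is the grip in N (left out, the last holds). Time passes only in rows, so rows that do not move let the fingers close. It gives the time, the measured TCP pose, the force, the opening and the grip force at its end, in the units of the state.
- get_state(): the state, without advancing time (a new reading comes with each control period).
- vision.snapshot(name): name is "side" or "top"; returns a dict with "color" (420x560x3 uint8, blue, green, red), "mtx" (3x3 intrinsics, pixels), "cam_to_world" (4x4, takes a point from camera to world coordinates). Camera axes: x right, y down, z forward; pixel columns grow to the right and rows downward; lengths in m; the calibration is good to about 2 mm. A picture is of the moment at which its call begins. There is no depth.
- job.hand_in(): hands the job in; it is judged then, once.
The state is a dict: "time_s": time; "joints": joint angles; "qvel": joint speeds; "effort": joint torques, N m; "ee_pos": TCP position; "orientation": TCP orientation; "force": force on the tool from outside, world axes, zero at the start; "moment": the same for the moment, N m; "gripper_width": opening from 0.0 (shut) to 1.0 (fully open); "grasp_force": force on a finger pad.
Only numpy, scipy, OpenCV 4.12 (cv2) and the standard library are available. Lean on these libraries where they do the work, as an engineer would, in place of code of your own. Each camera call takes 0.05 s, during which the arm holds its last target. There are 200 camera calls.

## Working session

There is one attempt and no reset: what is moved stays moved. The work goes in short steps, Python scripts to look and compute and a shell command to move; the robot and the scene stay as the last step left them, time stands still between calls to the robot, and variables do not carry over. Pictures are saved under pics/ and viewed, at most 10 in all, crops included, and the job is handed in when it is done.

```bash
mkdir -p pics
python3 - <<'E'
from plant import get_state, vision
import cv2,numpy as np,pickle
s=get_state();print({k:np.round(v,3) for k,v in s.items()})
for n in("side","top"):
    d=vision.snapshot(n);cv2.imwrite(f"pics/{n}0.png",d["color"]);pickle.dump(d,open(f"{n}0.pkl","wb"));print(n,np.round(d["mtx"],1).tolist(),np.round(d["cam_to_world"],3).tolist())
E
```

```text
{'time_s': np.float64(0.0), 'joints': array([-1.518,  0.381,  1.298, -0.   ,  1.464, -0.215]), 'qvel': array([-0.001, -0.001, -0.001,  0.001, -0.001, -0.001]), 'effort': array([-2.0000e-03, -4.4847e+01, -2.3128e+01, -0.0000e+00,  5.0000e-03,
       -0.0000e+00]), 'ee_pos': array([ 0.146, -0.53 ,  0.231]), 'orientation': array([-3.112, -0.419, -0.   ]), 'force': array([-0.117, -0.273, -0.517]), 'moment': array([-0.009,  0.056,  0.041]), 'grasp_force': np.float64(0.0), 'gripper_width': np.float64(1.005)}
side [[434.7, 0.0, 283.1], [0.0, 434.7, 207.5], [0.0, 0.0, 1.0]] [[-0.928, -0.268, 0.258, 0.21], [-0.372, 0.668, -0.644, 0.747], [-0.0, -0.694, -0.72, 1.023], [0.0, 0.0, 0.0, 1.0]]
top [[400.4, 0.0, 282.5], [0.0, 400.4, 204.3], [0.0, 0.0, 1.0]] [[-0.018, -0.995, 0.1, 0.418], [-1.0, 0.016, -0.016, 0.019], [0.014, -0.1, -0.995, 1.102], [0.0, 0.0, 0.0, 1.0]]
```

View pics/side0.png

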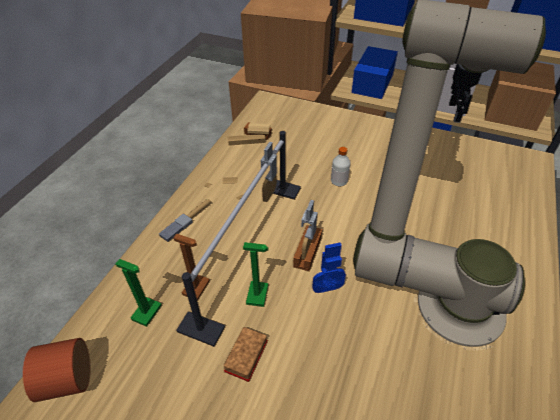

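View pics/top0.png

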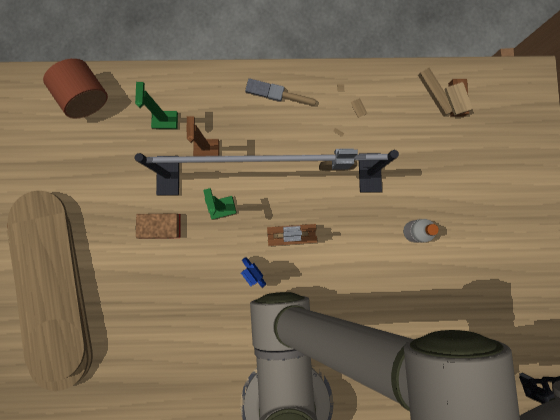

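Side view: the carrier with the wooden blade stands in its rest at (308,235). The blue look-alike is at (330,270). The wooden pointer is at (188,265), with green look-alikes at (140,290) and (257,275). The neighbour hangs at (268,170). In the top view the same things are at carrier (292,234), blue (253,272), wooden pointer (200,140), greens (155,105) and (220,203), and neighbour (345,157). The wood-coloured carrier and pointer fit the description; I'll confirm both in enlarged crops.

Run:
```python
import cv2
t=cv2.imread("pics/top0.png");s=cv2.imread("pics/side0.png")
cv2.imwrite("pics/tc.png",cv2.resize(t[110:290,130:400],None,fx=2.95,fy=2.95,interpolation=cv2.INTER_CUBIC))
cv2.imwrite("pics/sc.png",cv2.resize(s[120:320,110:360],None,fx=3,fy=3,interpolation=cv2.INTER_CUBIC))
```

```text
(no output)
```

View pics/tc.png

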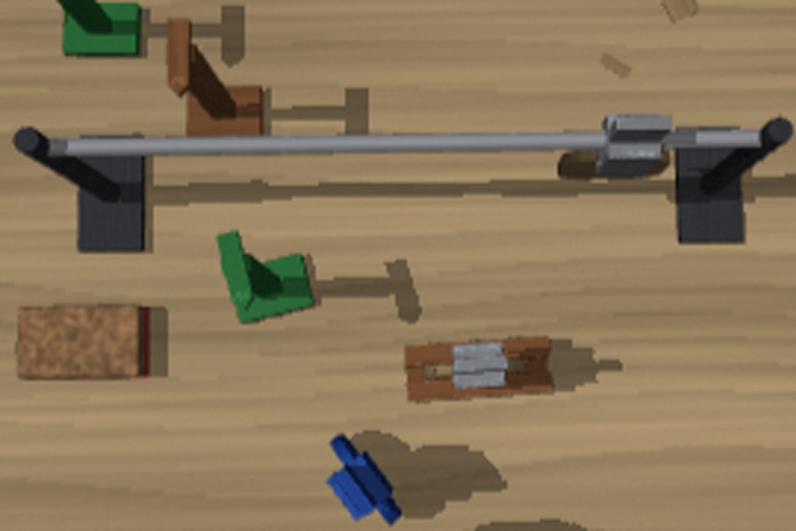

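View pics/sc.png

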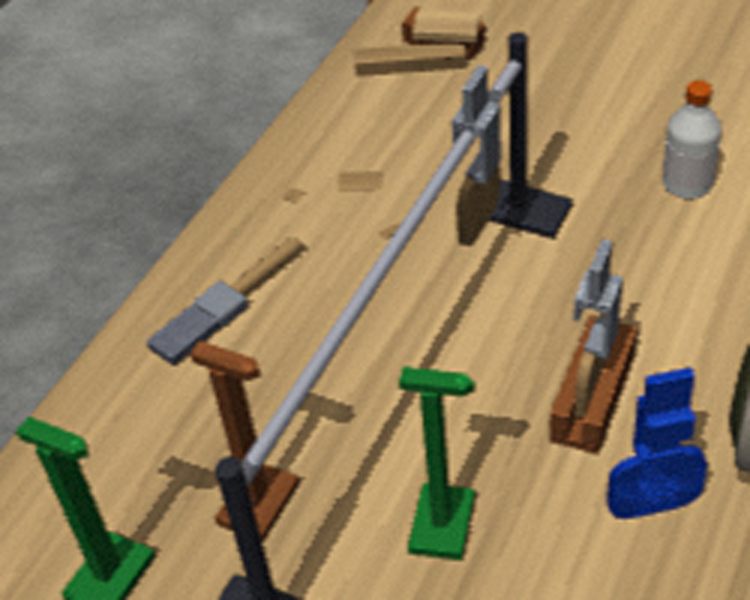

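The crops confirm it. The wood-bladed carrier is in the brown rest with its strap on the robot side, so its mouth faces +x. The brown pointer's tip is at tc (178,90) and sc (252,368), and there is free rail in front of the rest.

```bash
cat > h.py <<'E'
import pickle,numpy as np
D={n:pickle.load(open(f"{n}0.pkl","rb")) for n in("side","top")}
def ray(n,u,v):
    d=D[n];T=d["cam_to_world"];r=T[:3,:3]@np.linalg.solve(d["mtx"],[u,v,1]);return T[:3,3],r
def atz(n,u,v,z):
    o,r=ray(n,u,v);return o+r*(z-o[2])/r[2]
def tri(s,t):
    A=[];b=[]
    for n,p in(("side",s),("top",t)):
        o,r=ray(n,*p);r=r/np.linalg.norm(r);P=np.eye(3)-np.outer(r,r);A.append(P);b.append(P@o)
    return np.linalg.lstsq(np.vstack(A),np.hstack(b),rcond=None)[0]
tc=lambda u,v:(130+u/2.95,110+v/2.95)
sc=lambda u,v:(110+u/3,120+v/3)
def proj(n,p):
    d=D[n];T=d["cam_to_world"];q=d["mtx"]@(T[:3,:3].T@(np.array(p)-T[:3,3]));return q[:2]/q[2]
E
python3 - <<'E'
from h import *
np.set_printoptions(precision=4,suppress=True)
P=lambda n,*a:print(n,*a)
P("postL",atz("top",*tc(30,140),.24),atz("side",*sc(232,464),.24),tri(sc(232,464),tc(30,140)))
P("postR",atz("top",*tc(777,130),.24),atz("side",*sc(518,38),.24),tri(sc(518,38),tc(777,130)))
P("railpts",atz("top",*tc(100,147),.21),atz("top",*tc(560,141),.21))
P("tip",atz("top",*tc(178,92),.21),atz("side",*sc(254,369),.21),tri(sc(254,369),tc(178,92)))
P("tabtop",atz("top",*tc(480,360),.207),atz("side",*sc(605,246),.207),tri(sc(605,246),tc(480,360)))
c=[atz("top",*tc(*p),.046) for p in((405,347),(548,337),(553,390),(408,401))]
P("rest",np.mean(c,0),c)
P("neigh",atz("top",*tc(640,121),.266),atz("side",*sc(478,75),.266))
P("greenfront",atz("top",*tc(230,236),.21),atz("top",*tc(240,320),.0),tri(sc(405,378),tc(230,236)),tri(sc(468,382),tc(243,315)))
E
python3 - <<'E'
import cv2
t=cv2.imread("pics/top0.png");s=cv2.imread("pics/side0.png")
a=cv2.resize(t[215:255,258:328],(560,320),interpolation=cv2.INTER_CUBIC)
b=cv2.resize(s[192:277,285:325],(240,510),interpolation=cv2.INTER_CUBIC)
import numpy as np
m=np.zeros((510,800,3),np.uint8);m[:320,:560]=a;m[:,560:]=b;cv2.imwrite("pics/cc.png",m)
E
```

```text
postL [0.6116 0.3138 0.24  ] [0.6093 0.3134 0.24  ] [0.6105 0.3134 0.2398]
postR [ 0.6111 -0.2402  0.24  ] [ 0.6087 -0.2414  0.24  ] [ 0.6096 -0.2403  0.2407]
railpts [0.6121 0.2707 0.21  ] [ 0.6116 -0.0813  0.21  ]
tip [0.6542 0.2116 0.21  ] [0.6556 0.2099 0.21  ] [0.654  0.2113 0.2121]
tabtop [ 0.4448 -0.0166  0.207 ] [ 0.4409 -0.0289  0.207 ] [ 0.441  -0.017   0.2185]
rest [ 0.4419 -0.0216  0.046 ] [array([0.4624, 0.0437, 0.046 ]), array([ 0.4691, -0.0843,  0.046 ]), array([ 0.4218, -0.0875,  0.046 ]), array([0.4144, 0.0417, 0.046 ])]
neigh [ 0.6133 -0.1333  0.266 ] [ 0.6087 -0.1411  0.266 ]
greenfront [0.5419 0.1716 0.21  ] [0.492  0.1981 0.    ] [0.5412 0.1717 0.2076] [0.4849 0.162  0.2163]
```

View pics/cc.png

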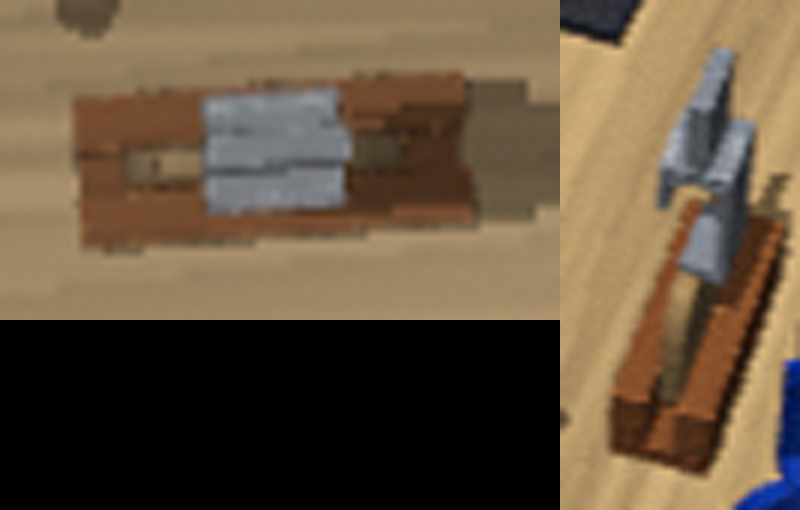

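Carrier tab is near (0.443, -0.019). The rest's yaw is about 0.055, and the rail sits at x≈0.611 with yaw about 0. The mouth faces +x, as needed. Moving over the tab now.

```bash
python3 -c "
from h import *
print(tri((309.2,204),(292.75,233.4)),atz('top',292.75,233.4,.207),atz('side',309.2,204,.207))"
python3 -m handwheel '[3.5,-3.45,-1,0,0,0,8.5, 3.5,-3.45,-1,0,0,0,8.5, 3.5,-3.45,-1,0,0,0,8.5, 3.5,-3.45,-1,0,0,0,8.5, 3.5,-3.45,-1,0,0,0,8.5, 3.5,-3.45,-1,0,0,0,8.5, 3.5,-3.45,0,0,0,0,8.5, 3.5,-3.45,0,0,0,0,8.5, 3.5,-3.45,0,0,0,0,8.5, 3.5,-3.45,0,0,0,0,8.5, 3.5,-3.45,0,0,0,0,8.5, 3.5,-3.45,0,0,0,0,8.5]' 30
python3 -m handwheel '[0,0,0,0,0,-0.17,8.5, 0,0,0,0,0,-0.17,8.5, 0,0,0,0,0,-0.17,8.5, 0,0,0,0,0,-0.17,8.5, 0,0,0,0,0,-0.17,8.5, 0,0,0,0,0,-0.17,8.5, 0,0,0,0,0,-0.17,8.5, 0,0,0,0,0,-0.168,8.5, 0,0,0,0,0,0,8.5]'
cat > st.py <<'E'
import sys;from plant import get_state;import numpy as np
from scipy.spatial.transform import Rotation as R
np.set_printoptions(precision=4,suppress=True)
s=get_state();r=R.from_rotvec(s["orientation"]);M=r.as_matrix()
print("t",round(float(s["time_s"]),2),"p",s["ee_pos"],"F",s["force"],"M",s["moment"],"w",s["gripper_width"],"g",s["grasp_force"])
print("toolx",M[:,0],"tooly",M[:,1],"z",M[:,2],"yaw of tool y",np.arctan2(M[1,1],M[0,1]))
if len(sys.argv)>3:print("shift cm",100*M.T@(np.array(sys.argv[1:4],float)-s["ee_pos"]))
E
python3 st.py .443 -.019 .29
```

```text
[ 0.44249135 -0.01619305  0.21079434] [ 0.44173445 -0.01659207  0.207     ] [ 0.44444167 -0.01952573  0.207     ]
time_s: 1.6
ee_pos: [0.4415, -0.0184, 0.2912]
orientation: [-3.113, -0.42, 0.0]
force: [0.6, -0.9, 1.0]
gripper_width: 0.995
grasp_force: 0.0
time_s: 2.72
ee_pos: [0.4409, -0.0199, 0.2911]
orientation: [-2.161, -2.28, 0.0]
force: [0.1, -0.2, -0.1]
gripper_width: 0.996
grasp_force: 0.0
t 2.73 p [ 0.4409 -0.0199  0.2911] F [ 0.062  -0.1848 -0.0642] M [ 0.032   0.0125 -0.001 ] w 0.9957825474975321 g 0.0
toolx [-0.0535  0.9986  0.0003] tooly [ 0.9986  0.0535 -0.0006] z [-0.0006  0.0002 -1.    ] yaw of tool y 0.053524092823779686
shift cm [0.0827 0.2163 0.1095]
```

```bash
python3 -m handwheel '[0.1,0.1,2.5,0,0,0,8.5, 0.1,0.1,2.5,0,0,0,8.5, 0,0,2.5,0,0,0,8.5, 0,0,2,0,0,0,8.5, 0,0,1.5,0,0,0,8.5, 0,0,0.9,0,0,0,8.5, 0,0,0,0,0,0,8.5]' 30
python3 -m handwheel '[0,0,0,0,0,0,4, 0,0,0,0,0,0,3, 0,0,0,0,0,0,0.5, 0,0,0,0,0,0,0.5, 0,0,0,0,0,0,0.5, 0,0,0,0,0,0,0.5, 0,0,0,0,0,0,0.5, 0,0,0,0,0,0,0.5]' 30
python3 st.py
```

```text
time_s: 3.6
ee_pos: [0.4428, -0.0179, 0.1721]
orientation: [-2.161, -2.279, 0.001]
force: [-0.2, 0.2, 0.2]
gripper_width: 0.998
grasp_force: 0.0
time_s: 4.6
ee_pos: [0.443, -0.0179, 0.1725]
orientation: [2.159, 2.281, 0.0]
force: [-1.1, 0.5, 4.5]
gripper_width: 0.115
grasp_force: 31.6
t 4.6 p [ 0.443  -0.0179  0.1725] F [-1.0682  0.4915  4.5069] M [0.0229 0.2006 0.0173] w 0.11459071885415358 g 31.555078625679016
toolx [-0.055   0.9985 -0.0002] tooly [0.9985 0.055  0.0003] z [ 0.0003 -0.0002 -1.    ] yaw of tool y 0.05504608958103505
```

```bash
python3 -m handwheel '[0,0,0,0,0,0,0.5, 0,0,-1,0,0,0,0.5, 0,0,-1.5,0,0,0,0.5, 0,0,-1.5,0,0,0,0.5, 0,0,-1.5,0,0,0,0.5, 0,0,-1.5,0,0,0,0.5, 0,0,-1.5,0,0,0,0.5, 0,0,-0.6,0,0,0,0.5, 0,0,0,0,0,0,0.5]' 70
python3 -m handwheel '[0,0,0,0,0,0.056,0.5, 1,2,0,0,0,0,0.5, 1,2,0,0,0,0,0.5, 1,2,0,0,0,0,0.5, 1,2,0,0,0,0,0.5, 0.8,2,0,0,0,0,0.5, 0,1.5,0,0,0,0,0.5, 0,0,0,0,0,0,0.5, 0,0,0,0,0,0,0.5]' 70
python3 st.py .611 .03 .2635
python3 - <<'E'
from plant import vision
import cv2,pickle,numpy as np
s=vision.snapshot("side")["color"];t=vision.snapshot("top")["color"]
a=cv2.resize(s[120:300,160:340],(540,540),interpolation=cv2.INTER_CUBIC)
b=cv2.resize(t[130:220,230:317],(260,270),interpolation=cv2.INTER_CUBIC)
m=np.zeros((540,800,3),np.uint8);m[:,:540]=a;m[:270,540:]=b;cv2.imwrite("pics/pre.png",m)
E
```

```text
time_s: 5.72
ee_pos: [0.4428, -0.0179, 0.2633]
orientation: [2.16, 2.282, 0.0]
force: [0.1, -0.3, -2.7]
gripper_width: 0.109
grasp_force: 68.3
time_s: 6.85
ee_pos: [0.5573, 0.03, 0.2629]
orientation: [-2.222, -2.219, 0.001]
force: [0.8, 0.4, -2.0]
gripper_width: 0.107
grasp_force: 68.6
t 6.85 p [0.5573 0.03   0.2629] F [ 0.7994  0.4194 -1.9791] M [-0.052   0.0228 -0.018 ] w 0.10723435343950208 g 68.5565721988678
toolx [0.0011 1.     0.0002] tooly [ 1.     -0.0011 -0.0013] z [-0.0013  0.0002 -1.    ] yaw of tool y -0.001093393996556274
shift cm [ 0.0076  5.3671 -0.0715]
```

View pics/pre.png

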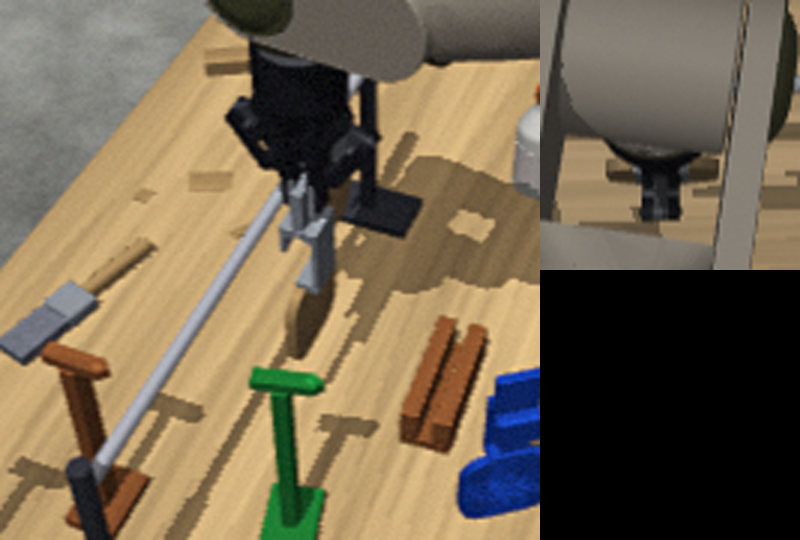

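The carrier hangs upright from the gripper, with its lip at (287,243) just short of the rail and the strap behind it. I'll feed it on level in small steps and watch the force.

```bash
python3 -m handwheel '[0,1,0,0,0,0,0.5, 0,1,0,0,0,0,0.5, 0,1,0,0,0,0,0.5, 0,1,0,0,0,0,0.5, 0,0,0,0,0,0,0.5]' 70
python3 -m handwheel '[0,0.5,0,0,0,0,0.5, 0,0.5,0,0,0,0,0.5, 0,0.35,0,0,0,0,0.5, 0,0,0,0,0,0,0.5, 0,0,0,0,0,0,0.5]'
python3 st.py .611 .03 .2319
```

```text
time_s: 7.58
ee_pos: [0.5986, 0.0299, 0.2629]
orientation: [-2.222, -2.22, 0.0]
force: [-0.0, 0.3, -2.6]
gripper_width: 0.108
grasp_force: 68.6
time_s: 8.2
ee_pos: [0.6114, 0.0299, 0.2633]
orientation: [-2.223, -2.22, 0.0]
force: [1.2, 0.1, -1.9]
gripper_width: 0.103
grasp_force: 68.6
t 8.2 p [0.6114 0.0299 0.2633] F [ 1.1938  0.149  -1.9133] M [ 0.0487 -0.0159 -0.0413] w 0.1032812947813285 g 68.58428478240967
toolx [0.001 1.    0.   ] tooly [ 1.     -0.001  -0.0001] z [-0.0001  0.     -1.    ] yaw of tool y -0.0010079193831159681
shift cm [ 0.0052 -0.0362  3.1443]
```

```bash
python3 -m handwheel '[0,0,0.6,0,0,0,0.5, 0,0,0.6,0,0,0,0.5, 0,0,0.6,0,0,0,0.5, 0,0,0.6,0,0,0,0.5, 0,0,0.4,0,0,0,0.5, 0,0,0,0,0,0,0.5]' 70
python3 -m handwheel '[0,0,0.1,0,0,0,0.5, 0,0,0.1,0,0,0,0.5, 0,0,0,0,0,0,0.5]'; python3 st.py .611 .03 .2319
```

```text
time_s: 8.95
ee_pos: [0.6114, 0.0299, 0.235]
orientation: [-2.222, -2.22, 0.001]
force: [0.6, 0.1, -1.6]
gripper_width: 0.104
grasp_force: 68.6
time_s: 9.32
ee_pos: [0.6114, 0.0299, 0.2333]
orientation: [2.223, 2.22, 0.0]
force: [-0.1, 0.1, -2.5]
gripper_width: 0.104
grasp_force: 68.6
t 9.32 p [0.6114 0.0299 0.2333] F [-0.0867  0.1155 -2.5346] M [-0.0108 -0.0299  0.013 ] w 0.10373699798919131 g 68.5589075088501
toolx [0.001 1.    0.   ] tooly [ 1.    -0.001  0.   ] z [ 0.  0. -1.] yaw of tool y -0.0010128117328226712
shift cm [ 0.0057 -0.0444  0.1428]
```

```bash
python3 -m handwheel '[0,0,0.1,0,0,0,0.5, 0,0,0,0,0,0,0.5, 0,0,0,0,0,0,0.5]' 70
python3 -m handwheel '[0,0,0.05,0,0,0,0.5, 0,0,0,0,0,0,0.5, 0,0,0,0,0,0,0.5]'
python3 -m handwheel '[0,0,0.05,0,0,0,0.5, 0,0,0,0,0,0,0.5, 0,0,0,0,0,0,0.5]'
```

```text
time_s: 9.7
ee_pos: [0.6115, 0.03, 0.2324]
orientation: [2.222, 2.22, 0.0]
force: [0.9, 0.2, -2.7]
gripper_width: 0.103
grasp_force: 68.9
time_s: 10.07
ee_pos: [0.6116, 0.0299, 0.2323]
orientation: [2.222, 2.22, 0.001]
force: [-1.0, -0.5, 4.2]
gripper_width: 0.107
grasp_force: 69.2
time_s: 10.45
ee_pos: [0.6117, 0.0299, 0.2322]
orientation: [2.222, 2.219, 0.002]
force: [-0.4, 0.3, 6.5]
gripper_width: 0.109
grasp_force: 69.9
```

```bash
python3 -m handwheel '[0,0,0,0,0,0,2, 0,0,0,0,0,0,3, 0,0,0,0,0,0,5, 0,0,0,0,0,0,5, 0,0,0,0,0,0,5, 0,0,-1.5,0,0,0,5, 0,0,-1.5,0,0,0,5, 0,0,-1.5,0,0,0,5, 0,0,-1.5,0,0,0,5, 0,0,0,0,0,0,5, 0,0,0,0,0,0,5]' 30
python3 - <<'E'
from plant import vision
import cv2,pickle,numpy as np
d=vision.snapshot("side");pickle.dump(d,open("s1.pkl","wb"));s=d["color"]
cv2.imwrite("pics/hang.png",cv2.resize(s[120:300,160:340],(600,600),interpolation=cv2.INTER_CUBIC))
E
```

```text
time_s: 11.82
ee_pos: [0.6113, 0.0299, 0.2912]
orientation: [-2.222, -2.22, 0.0]
force: [0.0, 1.1, -0.9]
gripper_width: 0.589
grasp_force: 0.0
```

View pics/hang.png

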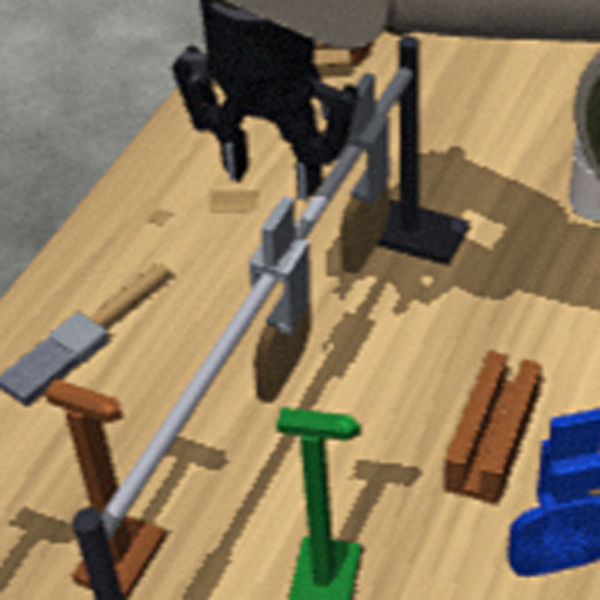

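The carrier hangs free on the rail at (280,240), upright and well clear of both the neighbour and the pointer. Regripping lightly to slide it.

```bash
python3 -m handwheel '[0,0.05,2,0,0,0,5, 0,0,2,0,0,0,5, 0,0,1.4,0,0,0,5, 0,0,0.4,0,0,0,5, 0,0,0,0,0,0,3, 0,0,0,0,0,0,2, 0,0,0,0,0,0,0.5, 0,0,0,0,0,0,0.5, 0,0,0,0,0,0,0.5, 0,0,0,0,0,0,0.5]' 25
python3 -m handwheel '[0.3,0,0,0,0,0,0.5, 0.5,0,0,0,0,0,0.5, 0.5,0,0,0,0,0,0.5, 0.5,0,0,0,0,0,0.5]' 25; python3 st.py .611 .211 .233
```

```text
time_s: 13.12
ee_pos: [0.6122, 0.0299, 0.2339]
orientation: [2.222, 2.22, 0.001]
force: [-1.0, 0.6, 5.7]
gripper_width: 0.114
grasp_force: 30.6
time_s: 13.62
ee_pos: [0.6123, 0.0472, 0.2339]
orientation: [2.222, 2.218, -0.0]
force: [0.6, -4.1, 4.3]
gripper_width: 0.111
grasp_force: 30.7
t 13.62 p [0.6123 0.0472 0.2339] F [ 0.5561 -4.1101  4.3397] M [-0.7109 -0.1288  0.0068] w 0.1113238267026244 g 30.72157859802246
toolx [ 0.0017  1.     -0.0018] tooly [ 1.     -0.0017  0.0014] z [ 0.0014 -0.0018 -1.    ] yaw of tool y -0.00173760903209219
shift cm [16.3843 -0.1565  0.0643]
```

```bash
python3 -m handwheel '[1,0,0,0,0,0,0.5, 1.3,0,0,0,0,0,0.5, 1.3,0,0,0,0,0,0.5, 1.3,0,0,0,0,0,0.5, 1.3,0,0,0,0,0,0.5, 1.3,0,0,0,0,0,0.5, 1.3,0,0,0,0,0,0.5]' 25; python3 st.py
python3 -m handwheel '[1.3,0,0,0,0,0,0.5, 1.3,0,0,0,0,0,0.5, 1.3,0,0,0,0,0,0.5, 1.3,0,0,0,0,0,0.5, 1,0,0,0,0,0,0.5, 0.8,0,0,0,0,0,0.5, 0,0,0,0,0,0,0.5, 0,0,0,0,0,0,0.5]' 25; python3 st.py
python3 - <<'E'
from plant import vision
import cv2,pickle,numpy as np
d=vision.snapshot("side");pickle.dump(d,open("s2.pkl","wb"));s=d["color"]
t=vision.snapshot("top")["color"]
a=cv2.resize(s[200:300,130:260],(780,600),interpolation=cv2.INTER_CUBIC)
cv2.imwrite("pics/at.png",a);cv2.imwrite("pics/at_top.png",t)
E
```

```text
time_s: 14.5
ee_pos: [0.6124, 0.1355, 0.2339]
orientation: [2.222, 2.218, -0.0]
force: [1.4, -4.6, 4.9]
gripper_width: 0.116
grasp_force: 30.6
t 14.5 p [0.6124 0.1355 0.2339] F [ 1.3695 -4.6244  4.8876] M [-0.6471 -0.1073 -0.0153] w 0.11558680688474883 g 30.629670023918152
toolx [ 0.0018  1.     -0.0016] tooly [ 1.     -0.0018  0.0015] z [ 0.0015 -0.0016 -1.    ] yaw of tool y -0.0017576945109633708
time_s: 15.5
ee_pos: [0.6125, 0.2063, 0.2339]
orientation: [2.222, 2.22, 0.003]
force: [0.7, 1.5, 5.3]
gripper_width: 0.111
grasp_force: 30.7
t 15.5 p [0.6125 0.2063 0.2339] F [0.709  1.5138 5.3172] M [ 0.2881 -0.2358  0.0006] w 0.11057269485063179 g 30.704530477523804
toolx [0.0007 1.     0.0008] tooly [ 1.     -0.0007  0.0018] z [ 0.0018  0.0008 -1.    ] yaw of tool y -0.0006953958509196277
```

View pics/at.png

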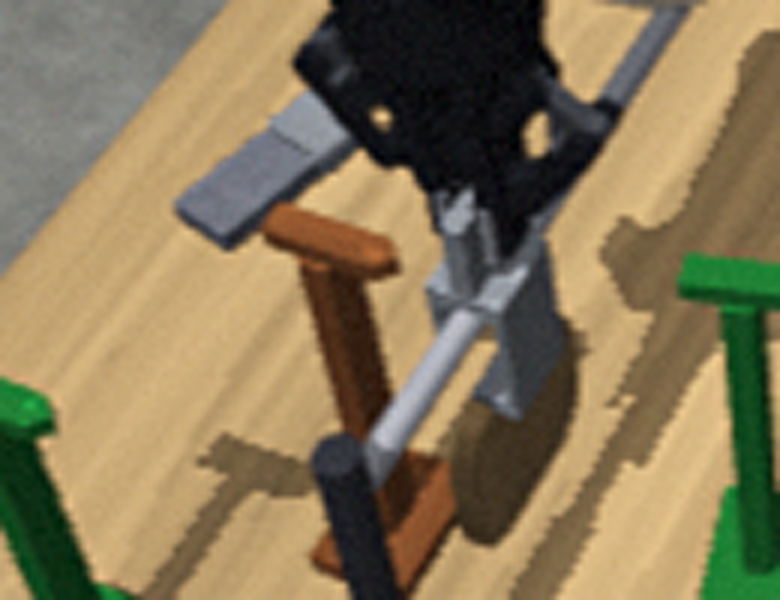

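The carrier still hangs on the rail, with its lip corners at (428,290) and (440,328) and its strap's lower corner at (520,415). The pointer's finger tip is at (395,260). I'll fit its y position from those corners, and the pointer's y the same way.

```bash
python3 - <<'E'
from h import *
np.set_printoptions(precision=1,suppress=True)
C=lambda p:(p-np.array([130,200]))*6
for y in(.196,.206,.216):
    print("carrier",y,[C(proj("side",np.array([.612,y,.0714])+np.array(q)/1000)) for q in((17,20,153),(17,20,124),(-17,20,85),(-17,20,153),(5,20,195),(0,45,10))])
for y in(.206,.211,.216):
    print("tip",y,[C(proj("side",(.612+.039,y+d,z))) for d,z in((0,.21),(.008,.218),(-.008,.218),(0,.218))],"top",proj("top",(.651,y,.21)),proj("top",(.651,y,.218)))
print("post",C(proj("side",(.612,.3166,.24))),proj("top",(.612,.3166,.24)),tc(30,140))
E
python3 - <<'E'
import cv2,numpy as np
t=cv2.imread("pics/at_top.png");o=cv2.imread("pics/top0.png")
m=np.hstack([cv2.resize(x[105:165,165:225],(400,400),interpolation=cv2.INTER_CUBIC) for x in(o,t)])
cv2.imwrite("pics/tt.png",m)
E
```

```text
carrier 0.196 [array([434.1, 265.5]), array([443.8, 311.3]), array([529.6, 395. ]), array([510.9, 290.8]), array([447.1, 204.7]), array([485.4, 532.8])]
carrier 0.206 [array([421.5, 284. ]), array([431.5, 329.7]), array([518.1, 413.6]), array([498.6, 309.6]), array([434.1, 223.4]), array([474.1, 551.5])]
carrier 0.216 [array([408.7, 302.7]), array([419. , 348.3]), array([506.4, 432.4]), array([486.3, 328.6]), array([421. , 242.4]), array([462.6, 570.4])]
tip 0.206 [array([402.9, 254.3]), array([390., 256.]), array([410. , 227.3]), array([400.1, 241.6])] top [192.8 142.5] [192.1 141.6]
tip 0.211 [array([396.7, 263.3]), array([383.7, 265.1]), array([403.8, 236.2]), array([393.8, 250.6])] top [190.6 142.6] [189.8 141.7]
tip 0.216 [array([390.4, 272.3]), array([377.3, 274.2]), array([397.6, 245.2]), array([387.5, 259.6])] top [188.4 142.6] [187.6 141.7]
post [333.  452.5] [138.9 157.3] (140.16949152542372, 157.45762711864407)
```

View pics/tt.png

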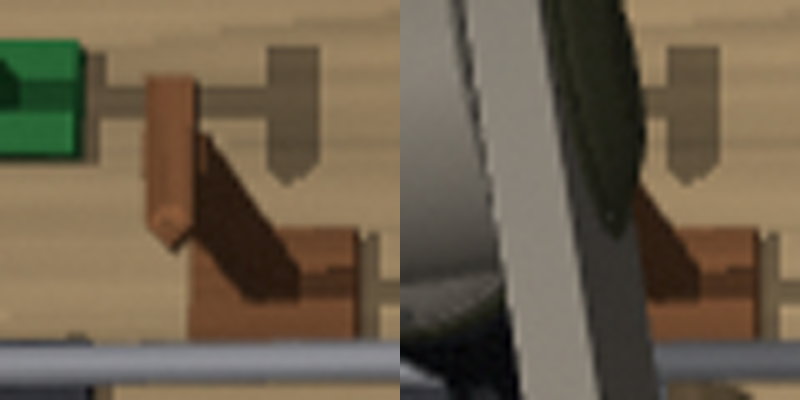

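The fits put the carrier at y≈0.206, agreeing with the TCP, and the pointer at y≈0.211. That means another 5 mm, then release, retreat and check with an unobstructed view.

```bash
python3 -m handwheel '[0.25,0,0,0,0,0,0.5, 0.25,0,0,0,0,0,0.5, 0,0,0,0,0,0,0.5, 0,0,0,0,0,0,0.5]' 25; python3 st.py
python3 -m handwheel '[0,0,0,0,0,0,2, 0,0,0,0,0,0,3, 0,0,0,0,0,0,3, 0,0,0,0,0,0,3, 0,0,-1.5,0,0,0,3, 0,0,-2,0,0,0,3, 0,0,-3,0,0,0,3, 0,0,-3,0,0,0,3]' 25
python3 -m handwheel '[-4,-4,0,0,0,0,3, -4,-4,0,0,0,0,3, -4,-4,0,0,0,0,3, -4,-4,0,0,0,0,3, -4,-4,0,0,0,0,3, -4,0,0,0,0,0,3, -4,0,0,0,0,0,3, -4,0,0,0,0,0,3,  -4,0,0,0,0,0,3, -4,0,0,0,0,0,3, 0,0,0,0,0,0,3]'
python3 - <<'E'
from plant import vision
import cv2,numpy as np
t=vision.snapshot("top")["color"];s=vision.snapshot("side")["color"]
cv2.imwrite("pics/f_top.png",t);cv2.imwrite("pics/f_side.png",s)
m=np.zeros((600,800,3),np.uint8)
m[:400,:400]=cv2.resize(t[105:165,165:225],(400,400),interpolation=cv2.INTER_CUBIC)
m[:,400:]=cv2.resize(s[200:290,150:210],(400,600),interpolation=cv2.INTER_CUBIC)
m[400:,:400]=cv2.resize(t[105:245,130:410],(400,200),interpolation=cv2.INTER_AREA)
cv2.imwrite("pics/fin.png",m)
E
```

```text
time_s: 16.1
ee_pos: [0.6125, 0.2103, 0.234]
orientation: [2.222, 2.218, 0.001]
force: [1.0, -2.3, 4.8]
gripper_width: 0.11
grasp_force: 30.7
t 16.1 p [0.6125 0.2103 0.234 ] F [ 1.0023 -2.2897  4.7623] M [-0.4546 -0.1817 -0.0209] w 0.11012555455240372 g 30.71709394454956
toolx [ 0.0016  1.     -0.001 ] tooly [ 1.     -0.0016  0.0016] z [ 0.0016 -0.001  -1.    ] yaw of tool y -0.0016275278344659318
time_s: 17.1
ee_pos: [0.612, 0.211, 0.3305]
orientation: [2.222, 2.22, 0.002]
force: [0.9, -0.4, 0.2]
gripper_width: 0.352
grasp_force: 0.0
time_s: 18.48
ee_pos: [0.4117, -0.1908, 0.3289]
orientation: [2.226, 2.216, -0.0]
force: [0.2, 0.4, -0.7]
gripper_width: 0.354
grasp_force: 0.0
```

View pics/fin.png

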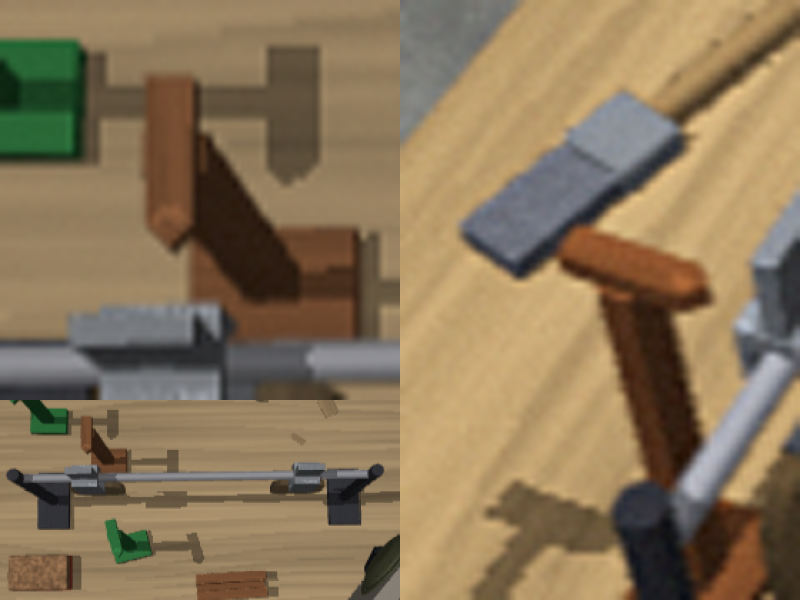

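```bash
python3 -c "
from h import *
f=lambda u,v,z:atz('top',165+u/6.667,105+v/6.667,z)[1]
print('tab',f(68,330,.266),f(193,330,.266));print('hook',f(100,390,.2244),f(222,390,.2244));print('finger',f(146,200,.218),f(196,200,.218),'tip',f(173,250,.21))"
```

```text
tab 0.23126685797527308 0.19171124630523273
hook 0.23103919772951648 0.19059010760253933
finger 0.2176330720010624 0.20081186367426934 tip 0.21017466787036407
```

Tab, hook and finger tip agree within about 1.5 mm (carrier y≈0.211, pointer y≈0.210). The carrier hangs freely, the neighbour and the bench items look unmoved, and the arm is clear.

```bash
python3 -c "
from plant import job
print(job.hand_in())"
```

```text
the job is handed in; nothing more can be done
None
```

The carrier was hooked on the free stretch about 18 cm short of the pointer, let go, then slid along the rail and released centred on the pointer to within about 1.5 mm by the camera; the job is handed in, but no verdict came back.

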